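# Free the seized T-handle reamers and hang them up

## Robot

A 7-joint arm with a two-finger parallel gripper is mounted at the origin on the work surface. World frame = base frame: x ahead of the robot, y to its left, z up, the work surface at z = 0. Lengths are in mm, angles in degrees, forces in N, time in s.
With the tool pointing down it reaches from about 400 to 925 mm from the base axis. Payload 4.1 kg.
Tool frame: the origin (TCP) lies at the very end of the fingers, on their centre line; the grasp point (between the pads) lies 19 mm behind it (ctrl.grasp_offset is the distance from the TCP to the grasp point, in mm); z points along the fingers, y is the line along which they close (so a half turn about z gives the same grasp; the last joint's range is limited). The gripper opens to 85 mm and grips with 20 to 120 N. Pads are 22 mm wide; open, the fingers measure 114 mm over their backs; the gripper's body (76 mm by 85 mm) begins 54 mm behind the grasp point. The pads swing forward as they close: fully open they stand 13 mm farther back than shut.
Start: joints at [-80.329, 22.827, 2.584, 88.041, -1.071, 69.15, -2.905], TCP at [171.974, 626.872, 231.347] pointing down, gripper open.
Joint ranges: [-161.44, 161.44], [-28.35, 127.94], [-78.24, 83.42], [0, 140.83], [-78.03, 258.03], [13.02, 114.36], [-168.23, 168.23]. Speed limits (degrees/s): [147.25, 147.25, 180, 180, 180, 180, 180].

## Interface

Orientations are given as a 3x3 rotation matrix whose columns are the frame's x, y, z axes.
In Python, from cell import readout, viewer, ctrl, finder gives the robot as it stands. The module is installed in compiled form; this text tells all that it offers.
- The arm moves only by the tool carry_out, never from a script. Its argument "series" is a list of rows, each a list of 3 entries, a list of its own where there are three numbers: the shift along the tool's x, y, z scaled (see below), then the turn about the tool's z scaled (see below), then the opening, from 0 (shut) to 1 (fully open). In form: [[[dx, dy, dz], yaw, gripper], ...]. A call has 1 to 5 rows; each row is the pose to reach, as a shift and turn from the pose commanded when the call began, along the tool's axes at that moment; what a row does not reach only later rows make up. The controller multiplies each number of a shift by 0.1 m and each number of a turn by pi/4 rad. A row lasts 1/10 s, in which the tool goes at most 50 mm and 8.59 degrees, less where a joint would pass 70% of its speed; a pose out of reach is approached as far as the arm can. A call with a number of a shift or a turn outside -1 to 1 is refused whole. A call with a gripper value outside its range is refused whole. The fingers move at their own pace and stop on an object; "newtons" is the grip in N (left out, the last holds). Time passes only in rows, so rows that repeat a pose let the fingers close. It gives the time, the measured TCP pose, the force, the opening and the grip force at its end, in the units of the state.
- readout.get_obs(): the state, without advancing time (a new reading comes with each control period).
- viewer.camera(name): name is "scene" or "top" or "wrist"; returns a dict with "img" (384x512x3 uint8, red, green, blue), "fx", "fy", "cx", "cy" (pixels), "origin" and "attitude" of the camera in the world. Camera axes: x right, y up, looking along -z (the intrinsics and any distortion apply to the point x, -y, -z); pixel columns grow to the right and rows downward; lengths in mm; the calibration is good to about 2 mm. A picture is of the moment at which its call begins. There is no depth.
- ctrl.close_job(): hands the job in; it is judged then, once.
Trained networks look in the newest picture that a camera, given by its name, has taken for a name from the list of things; names that differ only in an ending like _2 or _b are one class to them, and where a whole thing is asked for, a point or a joint stands for the part that bears it (a point fixed in the world has none). Each returns a list of dicts, best first, with "confidence" (0 to 1); they miss things now and then, are a little off and sometimes report something else, mostly with a low value. They report only what shows in the picture. A call takes as long as a camera call.
- finder.cut_out(query, camera): "mask" (384x512 bool, what is visible of it) and "pixel" ([column, row] in pixels, amid what is visible of it).
The state is a dict: "t": time; "q": joint angles; "qvel": joint speeds; "effort": joint torques, N m; "tcp_pos": TCP position; "tool_rot": TCP orientation; "contact_force": force on the tool from outside, world axes, zero at the start; "ft_torque": the same for the moment, N m; "opening": opening from 0.0 (shut) to 1.0 (fully open); "finger_force": force on a finger pad.
Only numpy, scipy, OpenCV 4.12 (cv2) and the standard library are available. Lean on these libraries where they do the work, as an engineer would, in place of code of your own. Each camera call takes 0.05 s, during which the arm holds its last target. There are 200 camera calls.

## Task

Two T-handled taper reamers have seized in the wooden end blocks: break each one loose by twisting it, draw it out, and hang it upright by its collar in the empty rack fork that fits it, near the middle of the slot: the small reamer in the narrow fork, the large one in the wide fork. Lower them on to the forks rather than dropping them, let go, and leave the file, the reamer already in the rack, the tub and the glue bottle where they are.

Things in the scene. Friction and masses are not known exactly. Their poses are not given: they have to be found in the camera images.
- small_reamer: Small reamer, 200 g: steel taper, diameter 17 mm at the tip to 21 mm, 60 mm long; brass collar, diameter 32 mm, 60-68 mm above the tip; 14 mm stem; wooden cross-bar (T-handle) 70 mm long, 16 mm wide, 88-104 mm above the tip. Origin: tip; z up to the handle, x along the bar. Starts seized upright in its block, tip 19 mm and bar's middle 115 mm above the table.
- large_reamer: Large reamer, 320 g: steel taper, diameter 25 mm at the tip to 29 mm, 60 mm long; brass collar, diameter 44 mm, 60-68 mm above the tip; 14 mm stem; wooden cross-bar (T-handle) 90 mm long, 18 mm wide, 88-104 mm above the tip. Origin: tip; z up to the handle, x along the bar. Starts seized upright in its block, tip 19 mm and bar's middle 115 mm above the table.
- block_small: Fixed wooden block, 60 x 60 mm, with the seized small reamer. Origin: centre of its underside, 12 mm above the table; top 64 mm above the table. A straight pull never frees the taper. Turning it about its axis by 45-60 degrees either way (up to 0.25 Nm: grip the bar with about 50 N) frees it and it rises 4 mm; 70-80 degrees is surely enough. Then it lifts out: tip clear after 45 mm.
- block_large: Fixed wooden block, 60 x 60 mm, with the seized large reamer. Origin: centre of its underside, 12 mm above the table; top 64 mm above the table. A straight pull never frees the taper. Turning it about its axis by 45-60 degrees either way (up to 0.25 Nm: grip the bar with about 50 N) frees it and it rises 4 mm; 70-80 degrees is surely enough. Then it lifts out: tip clear after 45 mm.
- fork_small: Fixed empty steel fork with the narrow slot (24 mm), for the small reamer. Origin: under the slot's centre, 12 mm above the table, z up. Two level prongs 10 mm wide and thick, tops at z = 100 mm, from x = -32 to 32 mm; slot along x, open at -x and above, closed at +x by a plate no higher. Taper goes in the slot, collar's underside lies on both prongs: tip at z = 40 mm.
- fork_large: Fixed empty steel fork with the wide slot (34 mm), for the large reamer. Origin: under the slot's centre, 12 mm above the table, z up. Two level prongs 10 mm wide and thick, tops at z = 100 mm, from x = -32 to 32 mm; slot along x, open at -x and above, closed at +x by a plate no higher. Taper goes in the slot, collar's underside lies on both prongs: tip at z = 40 mm.
- file: Bystander: round file with a turned wooden handle, 118 mm long, at most 28 mm thick, standing loosely upright in the third block of the row (neighbouring blocks are 80 mm apart). Its top is 130 mm above the table. Origin: centre of its lower end.
- hung_reamer: Bystander: a reamer with a round black knob (36 mm) that already hangs in the third fork of the rack (neighbouring forks are 80 mm apart); its top is 162 mm above the table. Origin: its tip, z up.
- tub: Bystander: open white plastic tub, diameter 110 mm at the rim, 90 mm high, standing on the table beyond the work. Origin: centre of its underside.
- glue: Bystander: white glue bottle, diameter 48 mm, 130 mm high, standing on the table beyond the work. Origin: centre of its underside.

How it is judged (in metres and radians):
On the way:
1. one of the two reamers is drawn clear of its block, still upright (((height (world z) of small_reamer above 0.067 m and angle between small_reamer's own z axis and vertical below 0.35 rad) or (height (world z) of large_reamer above 0.067 m and angle between large_reamer's own z axis and vertical below 0.35 rad))), for 0.1 s.
At the end, for the whole second after the job is handed in: The small reamer hangs in the narrow fork and the large one in the wide fork: axis within 18 mm of the slot's centre along the slot and 6 mm across it, tip 40 mm (+-4) above the fork's origin, so that the collar lies on both prongs, upright within 0.12 rad, at rest and released (x of small_reamer in the frame of fork_small between -0.018 and 0.018 m and y of small_reamer in the frame of fork_small between -0.006 and 0.006 m and z of small_reamer in the frame of fork_small between 0.036 and 0.044 m and angle between each of small_reamer, large_reamer's own z axis and vertical below 0.12 rad and linear speed of each of small_reamer, large_reamer below 0.03 m/s and contact force between the fingers and small_reamer below 0.1 N and x of large_reamer in the frame of fork_large between -0.018 and 0.018 m and y of large_reamer in the frame of fork_large between -0.006 and 0.006 m and z of large_reamer in the frame of fork_large between 0.036 and 0.044 m and contact force between the fingers and large_reamer below 0.1 N); the robot touches nothing.
It fails at once if the file is shifted by more than 20 mm or tipped over (distance of file from where it was at the start of the episode above 0.02 m or angle between file's own z axis and vertical above 0.35 rad).
It fails at once if the reamer already hanging in the rack is shifted by more than 20 mm or tipped over (distance of hung_reamer from where it was at the start of the episode above 0.02 m or angle between hung_reamer's own z axis and vertical above 0.35 rad).
It fails at once if the tub is shifted by more than 20 mm or tipped over (distance of tub from where it was at the start of the episode above 0.02 m or angle between tub's own z axis and vertical above 0.35 rad).
It fails at once if the glue bottle is shifted by more than 20 mm or tipped over (distance of glue from where it was at the start of the episode above 0.02 m or angle between glue's own z axis and vertical above 0.35 rad).
It fails at once if a reamer is dropped (falls faster than 0.7 m/s with no finger on it) ((linear speed of small_reamer above 0.7 m/s and contact force between the fingers and small_reamer below 0.1 N) or (linear speed of large_reamer above 0.7 m/s and contact force between the fingers and large_reamer below 0.1 N)).
It also fails if it takes over 72 s, if anything falls off the work surface, if the arm or the gripper's body presses on something with over 40 N, if the wrist force passes 120 N, or if a joint passes its speed limit or range.

## Working session

There is one attempt and no reset: what is moved stays moved. The work goes in short steps, Python scripts to look and compute and a tool call to move; the robot and the scene stay as the last step left them, time stands still between calls to the robot, and variables do not carry over. Pictures are saved under pics/ and viewed, at most 10 in all, crops included, and the job is handed in when it is done.

Besides the shell and the picture viewer there is one more tool, called as name(argument=value, ...) on one line, values as JSON. carry_out: Moves the arm, as the interface text tells. Shifts and turns lie within -1 to 1; 1 stands for 0.1 m of shift or pi/4 rad of turn. Its arguments: {"type":"object","properties":{"series":{"type":"array"},"newtons":{"type":"number"}},"required":["series"]}

```bash
mkdir -p pics
cat > h.py <<'E'
import numpy as np, cv2
from cell import readout, viewer, ctrl, finder
def snap(n,f=None):
    c=viewer.camera(n)
    if f: cv2.imwrite('pics/'+f,c['img'][:,:,::-1])
    return c
def ray(c,px):
    A=np.array(c['attitude']).reshape(3,3)
    d=A@np.array([(px[0]-c['cx'])/c['fx'],-(px[1]-c['cy'])/c['fy'],-1.])
    return np.array(c['origin']),d
def at_z(c,px,z):
    o,d=ray(c,px); return o+d*(z-o[2])/d[2]
def proj(c,p):
    A=np.array(c['attitude']).reshape(3,3); v=A.T@(np.array(p)-np.array(c['origin']))
    return np.array([c['cx']+c['fx']*v[0]/-v[2], c['cy']-c['fy']*v[1]/-v[2]])
E
python3 - <<'E'
from h import *
ims=[]
for n in ['scene','top']:
    c=snap(n); print(n,c['fx'],c['origin'],np.round(c['attitude'],3).tolist(),[k for k in c])
    ims.append(c['img'][:,:,::-1])
    for q in ['small_reamer','large_reamer','block_small','block_large','fork_small','fork_large','file','hung_reamer','tub','glue']:
        print(q,[(round(r['confidence'],2),np.round(r['pixel']).tolist(),int(r['mask'].sum())) for r in finder.cut_out(q,n)[:3]])
cv2.imwrite('pics/a.png',cv2.resize(ims[0],(800,600))); cv2.imwrite('pics/b.png',cv2.resize(ims[1],(800,600)))
o=readout.get_obs();print(o['t'],np.round(o['tool_rot'],3).tolist(),ctrl.grasp_offset)
E
```

```text
scene 415.5403799581238 [1277.85216554  285.80171933  622.44437811] [[-0.411, -0.564, 0.716], [0.912, -0.263, 0.315], [0.011, 0.783, 0.622]] ['img', 'fx', 'fy', 'cx', 'cy', 'origin', 'attitude']
small_reamer [(0.68, [227.0, 154.0], 330)]
large_reamer [(0.81, [172.0, 136.0], 484)]
block_small [(0.63, [227.0, 178.0], 834)]
block_large [(0.96, [171.0, 162.0], 647)]
fork_small [(0.84, [350.0, 209.0], 1016)]
fork_large [(0.65, [388.0, 225.0], 1427)]
file [(0.61, [198.0, 146.0], 243)]
hung_reamer [(0.95, [326.0, 170.0], 442), (0.27, [388.0, 224.0], 1496)]
tub [(0.62, [188.0, 214.0], 2680)]
glue [(0.66, [276.0, 245.0], 1205)]
top 456.380595894598 [ 472.96352842  -15.07585332 1114.89950414] [[-0.004, 0.989, -0.149], [-1.0, -0.005, -0.01], [-0.011, 0.149, 0.989]] ['img', 'fx', 'fy', 'cx', 'cy', 'origin', 'attitude']
small_reamer [(0.69, [299.0, 219.0], 247)]
large_reamer [(0.93, [377.0, 220.0], 472), (0.34, [132.0, 201.0], 463)]
block_small [(0.73, [298.0, 221.0], 549)]
block_large [(0.59, [361.0, 224.0], 470)]
fork_small [(0.96, [167.0, 200.0], 438)]
fork_large [(0.63, [133.0, 199.0], 570)]
file [(0.43, [338.0, 221.0], 151), (0.2, [218.0, 140.0], 436)]
hung_reamer []
tub [(0.92, [299.0, 140.0], 1748)]
glue [(0.77, [215.0, 142.0], 456)]
1.1 [[-0.964, 0.265, 0.0], [0.265, 0.964, 0.0], [-0.0, 0.0, -1.0]] 18.700000000000003
```

View pics/a.png

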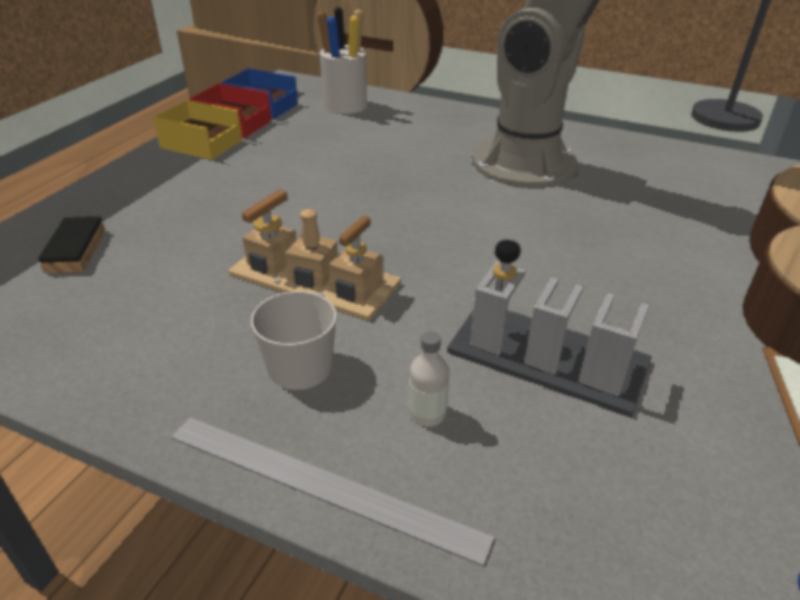

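View pics/b.png

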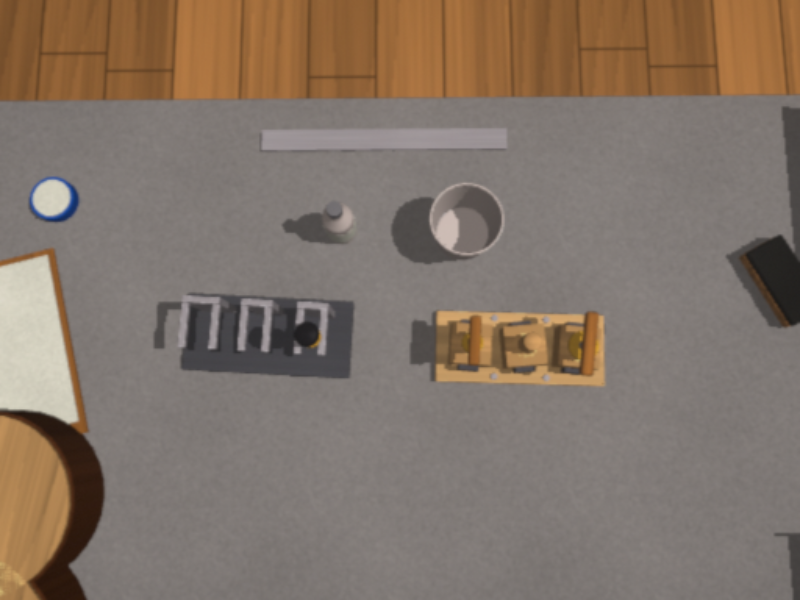

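The scene view shows the reamer row (large, file, small) left and the rack right. In the top view (800-wide) the small bar is at (475,342), large bar at (590,343), the wide fork at (200,325), the narrow fork at (255,327), with both forks open towards the robot and the knob fork at (310,330).

```bash
cat >> h.py <<'E'
def bar(c,m,z=115):
    """bar centre, direction (deg), extents at height z from the orange pixels in m"""
    hsv=cv2.cvtColor(c['img'],cv2.COLOR_RGB2HSV)
    k=cv2.dilate(m.astype(np.uint8),np.ones((5,5)))>0
    s=k&(hsv[...,0]<15)&(hsv[...,1]>130)
    n,l,st,_=cv2.connectedComponentsWithStats(s.astype(np.uint8))
    if n<2: return None
    s=l==1+np.argmax(st[1:,4])
    P=np.array([at_z(c,(u,v),z)[:2] for v,u in np.argwhere(s)],np.float32)
    return rect(P)
def rect(P):
    (x,y),(w,h),a=cv2.minAreaRect(np.asarray(P,np.float32))
    if w<h: w,h,a=h,w,a+90
    return np.round([x,y,w,h,(a+90)%180-90],1)
E
python3 - <<'E'
from h import *
c=snap('top')
for q in ['small_reamer','large_reamer']:
    for r in finder.cut_out(q,'top')[:1]: print(q,bar(c,r['mask'],118))
for q in ['fork_small','fork_large','file','hung_reamer','tub','glue']:
    for r in finder.cut_out(q,'top')[:1]:
        z=112
        P=[at_z(c,(u,v),z)[:2] for v,u in np.argwhere(r['mask'])]
        print(q,rect(P))
E
```

```text
small_reamer [ 548.1 -109.2   41.4   13.1   -1.2]
large_reamer [ 556.3 -270.1   86.8   16.7   -6.9]
fork_small [584.1 194.7  72.8  58.   -9.6]
fork_large [590.5 270.5  75.5  71.6  84.5]
file [ 559.2 -186.8   31.1   28.6   89.7]
hung_reamer [571.7 125.8  31.2  28.8  89.7]
tub [ 737.  -101.1  106.9  106.5   26.6]
glue [7.338e+02 8.200e+01 6.070e+01 4.750e+01 7.000e-01]
```

carry_out(series=[[[-1, -0.63, -0.1], 0, 1], [[-1, -0.63, -0.1], 0, 1], [[-1, -0.63, -0.1], 0, 1]])

```text
t: 1.85
tcp_pos: [257.1, 535.5, 242.0]
tool_rot: [[-0.962, 0.271, 0.003], [0.271, 0.962, -0.002], [-0.004, -0.001, -1.0]]
contact_force: [-0.1, 0.8, -0.4]
opening: 1.003
finger_force: 0.0
```

carry_out(series=[[[-1, -0.63, -0.1], 0, 1], [[-1, -0.63, -0.1], 0, 1], [[-1, -0.63, -0.1], 0, 1]])

```text
t: 2.15
tcp_pos: [336.3, 447.9, 252.2]
tool_rot: [[-0.962, 0.272, 0.003], [0.272, 0.962, -0.001], [-0.003, -0.0, -1.0]]
contact_force: [1.1, -0.5, -0.4]
opening: 1.001
finger_force: 0.0
```

carry_out(series=[[[-1, -0.63, -0.1], 0, 1], [[-1, -0.63, -0.1], 0, 1], [[-1, -0.63, -0.1], 0, 1]])

```text
t: 2.45
tcp_pos: [415.6, 360.3, 262.3]
tool_rot: [[-0.962, 0.272, 0.003], [0.272, 0.962, -0.001], [-0.003, -0.0, -1.0]]
contact_force: [0.5, -0.0, 0.8]
opening: 0.996
finger_force: 0.0
```

carry_out(series=[[[-0.8, -0.63, -0.1], 0, 1], [[-0.8, -0.63, -0.1], 0, 1], [[-0.8, -0.63, -0.1], 0, 1], [[-0.8, -0.63, -0.1], 0, 1]])

```text
t: 2.85
tcp_pos: [472.8, 282.0, 271.7]
tool_rot: [[-0.963, 0.268, 0.001], [0.268, 0.963, 0.001], [-0.0, 0.001, -1.0]]
contact_force: [-1.1, 0.2, 0.4]
opening: 1.0
finger_force: 0.0
```

Run:
```python
from h import *
o=readout.get_obs();print(o['t'],o['tcp_pos'],o['q'],np.round(o['tool_rot'],3).tolist(),o['opening'])
c=snap('wrist','w1.png');print(c['fx'],c['origin'],np.round(c['attitude'],3).tolist())
for q,p in [('fork_small',(580,195,112)),('fork_large',(585,272,112)),('hung',(572,126,140))]: print(q,proj(c,p))
for q in ['fork_small','fork_large','hung_reamer']:
    for r in finder.cut_out(q,'wrist')[:2]:
        P=[at_z(c,(u,v),112)[:2] for v,u in np.argwhere(r['mask'])]
        print(q,r['confidence'],r['pixel'],rect(P))
```

```text
2.85 [472.79592859 281.96931897 271.6692982 ] [-49.176717    11.20854407  16.26755018  99.05007171  -3.33682581
  70.16297109  42.35467741] [[-0.963, 0.268, 0.001], [0.268, 0.963, 0.001], [-0.0, 0.001, -1.0]] 0.9995470048241443
289.8622095810539 [410.03407265 299.24119476 413.84489321] [[0.268, -0.93, -0.251], [0.963, 0.259, 0.069], [0.0, -0.261, 0.965]]
fork_small [211.98412545 282.14203044]
fork_large [276.32588463 270.08819508]
hung [145.70256915 305.26433838]
fork_small 0.83 [220.7, 282.6] [583.1 207.7  78.5  60.6  -3.9]
fork_large 0.75 [284.0, 271.6] [586.9 279.8  78.3  55.   -3.5]
hung_reamer 0.34 [285.0, 270.0] [587.  280.   78.1  54.9  -3.4]
```

View pics/w1.png

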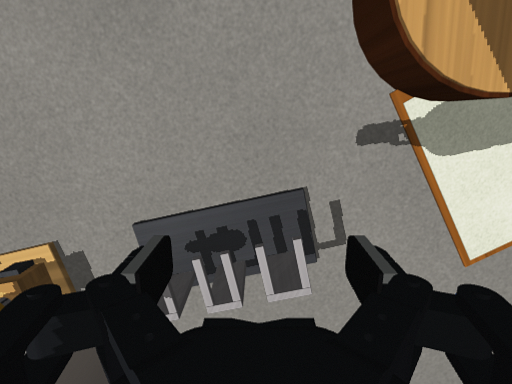

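The wrist view shows the narrow fork's prongs at about (203,285) and (233,280), and the wide fork's at (265,272) and (303,266). Their closed plates are at the bottom (far from the robot).

Run:
```python
from h import *
c=snap('wrist')
g=cv2.cvtColor(c['img'],cv2.COLOR_RGB2GRAY)
crop=g[225:325,150:330]
cv2.imwrite('pics/w2.png',cv2.resize(crop,(792,440),interpolation=cv2.INTER_NEAREST))
for q in ['fork_small','fork_large']:
    r=finder.cut_out(q,'wrist')[0]; k=cv2.dilate(r['mask'].astype(np.uint8),np.ones((5,5)))>0
    for T in (150,165,180):
        s=k&(g>T); n,l,st,_=cv2.connectedComponentsWithStats(s.astype(np.uint8))
        for i in range(1,n):
            if st[i,4]>80: print(q,T,st[i,4],rect([at_z(c,(v[1],v[0]),112)[:2] for v in np.argwhere(l==i)]))
```

```text
fork_small 150 349 [580.3 216.9  61.8   8.7  -3.4]
fork_small 150 551 [584.5 199.5  72.2  42.7  -3.2]
fork_small 165 145 [573.4 217.3  47.    8.4  -3.3]
fork_small 165 169 [572.8 183.4  49.6   8.2  -3.2]
fork_large 150 377 [585.1 301.6  61.8   9.1  -3.2]
fork_large 150 362 [582.7 257.7  61.8   8.9  -3.4]
fork_large 150 263 [620.8 277.4  52.5   8.4  86.8]
fork_large 165 122 [585.2 301.6  61.5   8.6  -3.2]
fork_large 165 132 [579.9 257.8  55.7   8.6  -3.4]
```

View pics/w2.png

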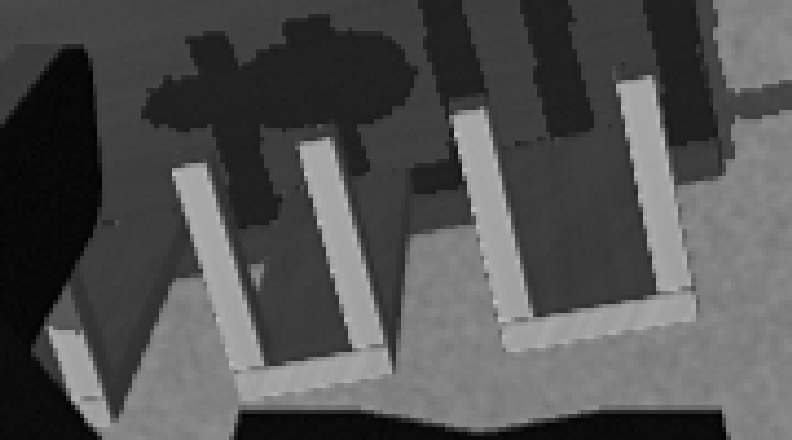

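Fork centres from the prongs: narrow (579.3,199.9), wide (583.9,279.6), slot axis −3.3°. They are 79.8 mm apart, which matches the 80 mm given. Next, the reamers.

carry_out(series=[[[-0.36, -0.87, 0], 0, 1], [[-0.36, -0.87, 0], 0, 1]])

```text
t: 3.4
tcp_pos: [483.2, 189.9, 271.1]
tool_rot: [[-0.966, 0.26, 0.0], [0.26, 0.966, -0.001], [-0.0, -0.001, -1.0]]
contact_force: [1.0, -0.1, 0.2]
opening: 1.002
finger_force: 0.0
```

carry_out(series=[[[-0.36, -0.87, 0], 0, 1], [[-0.36, -0.87, 0], 0, 1]])

```text
t: 3.6
tcp_pos: [495.1, 94.6, 271.4]
tool_rot: [[-0.965, 0.264, 0.001], [0.264, 0.965, -0.0], [-0.0, 0.0, -1.0]]
contact_force: [1.3, 0.1, -0.7]
opening: 1.0
finger_force: 0.0
```

carry_out(series=[[[-0.36, -0.87, 0], 0, 1], [[-0.36, -0.87, 0], 0, 1]])

```text
t: 3.8
tcp_pos: [506.8, 1.1, 271.6]
tool_rot: [[-0.964, 0.264, 0.001], [0.264, 0.964, 0.0], [-0.001, 0.0, -1.0]]
contact_force: [1.7, 0.0, -0.8]
opening: 1.001
finger_force: 0.0
```

carry_out(series=[[[-0.36, -0.87, 0], 0, 1], [[-0.36, -0.87, 0], 0, 1]])

```text
t: 4.0
tcp_pos: [518.6, -92.2, 271.6]
tool_rot: [[-0.964, 0.264, 0.001], [0.264, 0.964, 0.0], [-0.001, 0.0, -1.0]]
contact_force: [1.0, 0.9, 0.4]
opening: 0.999
finger_force: 0.0
```

carry_out(series=[[[-0.36, -0.87, 0], 0, 1], [[-0.36, -0.87, 0], 0, 1], [[-0.36, -0.87, 0], 0, 1], [[-0.36, -0.87, 0], 0, 1]])

```text
t: 4.4
tcp_pos: [530.1, -184.4, 271.1]
tool_rot: [[-0.964, 0.267, -0.0], [0.267, 0.964, 0.0], [0.0, 0.0, -1.0]]
contact_force: [-0.1, 0.2, -0.6]
opening: 1.001
finger_force: 0.0
```

Run:
```python
from h import *
o=readout.get_obs();print(o['t'],o['tcp_pos'],o['q'],np.round(o['tool_rot'],3).tolist(),o['opening'])
c=snap('wrist','w3.png')
for q in ['small_reamer','large_reamer','file']:
    for r in finder.cut_out(q,'wrist')[:2]:
        print(q,r['confidence'],r['pixel'],bar(c,r['mask'],123),bar(c,r['mask'],115))
```

```text
4.4 [ 530.14513306 -184.42743339  271.08248139] [-14.5507861   14.19385542  35.57841897  98.02804994  -8.70204701
  70.5830234   97.64809448] [[-0.964, 0.267, -0.0], [0.267, 0.964, 0.0], [0.0, 0.0, -1.0]] 1.000785811922619
small_reamer 0.68 [334.3, 182.7] [ 559.1 -111.8   69.3   16.5   -3.4] [ 561.7 -110.3   71.2   17.    -3.4]
large_reamer 0.82 [191.0, 212.8] [ 554.3 -267.8   89.7   19.2   -8.1] [ 556.7 -270.6   92.2   19.7   -8.1]
file 0.56 [257.9, 198.3] None None
```

View pics/w3.png

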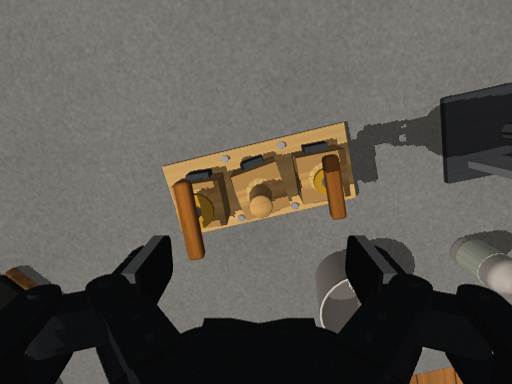

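The large bar (190,220), the file (260,205) and the small bar (335,185) are clear. Fitted bar lengths of 70 and 90 mm and a spacing of 158 mm agree with the given sizes.

carry_out(series=[[[-0.094, 0.788, 0.4], -0.27, 0.55], [[-0.094, 0.788, 1], -0.27, 0.55], [[-0.094, 0.788, 1], -0.27, 0.55], [[-0.094, 0.788, 1], -0.27, 0.55], [[-0.094, 0.788, 1], -0.27, 0.55]])

```text
t: 5.1
tcp_pos: [560.3, -109.9, 171.8]
tool_rot: [[-0.999, 0.054, -0.0], [0.054, 0.999, -0.001], [0.0, -0.001, -1.0]]
contact_force: [0.1, 0.0, 1.0]
opening: 0.544
finger_force: 0.0
```

Run:
```python
from h import *
o=readout.get_obs();print(o['t'],o['tcp_pos'],o['q'],np.round(o['tool_rot'],3).tolist(),o['opening'],o['contact_force'])
c=snap('wrist','w4.png')
for q in ['small_reamer']:
    for r in finder.cut_out(q,'wrist')[:2]:
        print(q,r['confidence'],r['pixel'],bar(c,r['mask'],119))
```

```text
5.1 [ 560.28831643 -109.90824833  171.82048129] [-17.21971526  20.0147433   30.05383886 103.68042745 -11.45782912
  59.33546243 104.12095587] [[-0.999, 0.054, -0.0], [0.054, 0.999, -0.001], [0.0, -0.001, -1.0]] 0.5442400638809421 [0.07574343 0.02658068 1.04184433]
```

carry_out(series=[[[0, -0.01, 0.4], 0, 0.55], [[0, -0.01, 0.74], 0, 0.55], [[0, -0.01, 0.74], 0, 0.55], [[0, -0.01, 0.74], 0, 0.55]], newtons=60)

```text
t: 5.6
tcp_pos: [561.1, -112.5, 99.1]
tool_rot: [[-0.998, 0.057, 0.002], [0.057, 0.998, -0.001], [-0.002, -0.0, -1.0]]
contact_force: [-0.3, 0.3, -0.3]
opening: 0.551
finger_force: 0.0
```

carry_out(series=[[[0, 0, 0], 0, 0], [[0, 0, 0], 0, 0], [[0, 0, 0], 0, 0], [[0, 0, 0], 0, 0], [[0, 0, 0], 0, 0]], newtons=60)

```text
t: 6.1
tcp_pos: [561.9, -111.5, 99.6]
tool_rot: [[-0.998, 0.056, 0.004], [0.056, 0.998, 0.0], [-0.004, 0.0, -1.0]]
contact_force: [0.0, 0.1, 7.1]
opening: 0.176
finger_force: 61.5
```

carry_out(series=[[[0, 0, 0], 0.19, 0], [[0, 0, 0], 0.38, 0], [[0, 0, 0], 0.57, 0], [[0, 0, 0], 0.76, 0], [[0, 0, 0], 0.9, 0]], newtons=60)

```text
t: 6.6
tcp_pos: [561.8, -112.0, 99.8]
tool_rot: [[-0.72, 0.694, 0.004], [0.694, 0.72, -0.0], [-0.003, 0.002, -1.0]]
contact_force: [-1.5, -0.6, 7.4]
opening: 0.176
finger_force: 61.9
```

carry_out(series=[[[0, 0, 0], 0.19, 0], [[0, 0, 0], 0.38, 0], [[0, 0, 0], 0.57, 0], [[0, 0, 0], 0.76, 0], [[0, 0, 0], 0.8, 0]])

```text
t: 7.1
tcp_pos: [561.5, -111.7, 99.9]
tool_rot: [[-0.176, 0.984, 0.003], [0.984, 0.176, 0.0], [-0.0, 0.003, -1.0]]
contact_force: [-2.2, -0.3, 10.9]
opening: 0.172
finger_force: 62.3
```

Run:
```python
from h import *
o=readout.get_obs();print(o['t'],o['tcp_pos'],o['q'],o['opening'],o['contact_force'],o['ft_torque'])
```

```text
7.1 [ 561.4812445  -111.65911976   99.89077991] [-28.42411938  30.33453325  46.93401259 107.59098784 -27.30369019
  53.74562207  41.3551983 ] 0.17230667880004505 [-2.19161347 -0.28219368 10.94677675] [0.13529303 0.63151577 0.03455618]
```

carry_out(series=[[[0, 0, -0.15], 0, 0], [[0, 0, -0.35], 0, 0], [[0, 0, -0.6], 0, 0], [[0, 0, -0.8], 0, 0], [[0, 0, -1], 0, 0]])

```text
t: 7.6
tcp_pos: [560.0, -111.3, 199.0]
tool_rot: [[-0.18, 0.984, 0.001], [0.984, 0.18, 0.001], [0.0, 0.001, -1.0]]
contact_force: [0.6, 0.6, -1.2]
opening: 0.176
finger_force: 60.5
```

Run:
```python
from h import *
o=readout.get_obs();print(o['t'],o['tcp_pos'],o['q'],o['opening'],o['contact_force'],o['ft_torque'],o['finger_force'])
c=snap('wrist'); s=snap('scene')
print(proj(s,(561,-112,120)))
cv2.imwrite('pics/w5.png',np.hstack([cv2.resize(c['img'],(400,300)),cv2.resize(s['img'][60:260,100:367],(400,300))])[:,:,::-1])
```

```text
7.6 [ 560.0162302  -111.26192208  198.9956342 ] [-33.02187527  23.62995048  52.09903541 102.35931755 -20.63721161
  64.0889313   36.3024041 ] 0.1755111123836495 [ 0.59734648  0.64493609 -1.24216384] [ 0.03969624 -0.01542448 -0.04317374] 60.54940938949585
[226.27930246 144.99123167]
```

View pics/w5.png

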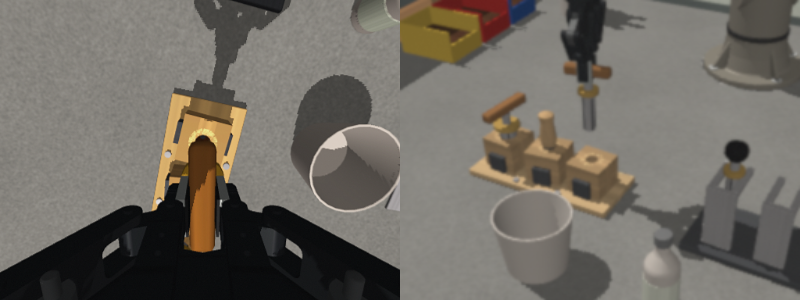

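The small reamer is out and upright, and its block is empty. I'll carry it above the narrow fork, clear of the 162 mm knob, and turn the bar back along the slot.

carry_out(series=[[[0.3, 0.08, -0.35], 0, 0], [[0.75, 0.19, -0.7], 0, 0], [[0.75, 0.19, -0.7], 0, 0]])

```text
t: 8.0
tcp_pos: [567.9, -27.8, 269.6]
tool_rot: [[-0.187, 0.982, 0.005], [0.982, 0.187, 0.004], [0.003, 0.006, -1.0]]
contact_force: [0.9, 0.6, -2.4]
opening: 0.176
finger_force: 60.5
```

carry_out(series=[[[0.38, 0.1, -0.1], 0, 0], [[0.75, 0.19, -0.1], 0, 0], [[0.75, 0.19, -0.1], 0, 0]])

```text
t: 8.3
tcp_pos: [570.6, 51.4, 275.9]
tool_rot: [[-0.19, 0.982, -0.002], [0.982, 0.19, 0.004], [0.004, -0.001, -1.0]]
contact_force: [0.4, 0.5, -2.2]
opening: 0.172
finger_force: 60.5
```

carry_out(series=[[[0.38, 0.1, 0], 0, 0], [[0.75, 0.19, 0], 0, 0], [[0.75, 0.19, 0], 0, 0]])

```text
t: 8.6
tcp_pos: [575.2, 128.6, 275.3]
tool_rot: [[-0.19, 0.982, -0.003], [0.982, 0.19, 0.003], [0.004, -0.002, -1.0]]
contact_force: [0.7, 0.6, -2.8]
opening: 0.171
finger_force: 60.5
```

carry_out(series=[[[0.38, 0.1, 0], -0.17, 0], [[0.77, 0.19, 0], -0.34, 0], [[0.77, 0.19, 0], -0.51, 0], [[0.77, 0.19, 0], -0.68, 0], [[0.77, 0.19, 0], -0.85, 0]])

```text
t: 9.1
tcp_pos: [580.2, 199.3, 276.0]
tool_rot: [[-0.754, 0.657, -0.002], [0.657, 0.754, -0.001], [0.001, -0.002, -1.0]]
contact_force: [-0.3, 0.4, -2.7]
opening: 0.179
finger_force: 60.5
```

carry_out(series=[[[0, 0, 0], -0.19, 0], [[0, 0, 0], -0.38, 0], [[0, 0, 0], -0.57, 0], [[0, 0, 0], -0.76, 0], [[0, 0, 0], -0.85, 0]])

```text
t: 9.6
tcp_pos: [580.2, 198.8, 276.1]
tool_rot: [[-0.999, 0.051, -0.002], [0.051, 0.999, -0.001], [0.002, -0.001, -1.0]]
contact_force: [0.6, -0.6, -2.1]
opening: 0.174
finger_force: 60.5
```

Run:
```python
from h import *
c=snap('wrist');s=snap('scene')
o=readout.get_obs();print(o['t'],o['tcp_pos'],o['q'],np.round(o['tool_rot'],4).tolist(),o['opening'],o['finger_force'])
cv2.imwrite('pics/w6.png',np.hstack([cv2.resize(c['img'],(400,300)),cv2.resize(s['img'][100:280,230:470],(400,300))])[:,:,::-1])
for r in finder.cut_out('small_reamer','scene')[:1]: print(r['confidence'],r['pixel'])
```

```text
9.7 [580.3220698  198.88393674 276.26071961] [-48.60635888  20.07280649  33.99785319  90.45725797 -11.57707603
  73.11975011  73.98968529] [[-0.9985, 0.0555, -0.0017], [0.0555, 0.9985, -0.0004], [0.0017, -0.0005, -1.0]] 0.17358095627977246 60.49243211746216
0.86 [370.7, 124.3]
```

View pics/w6.png

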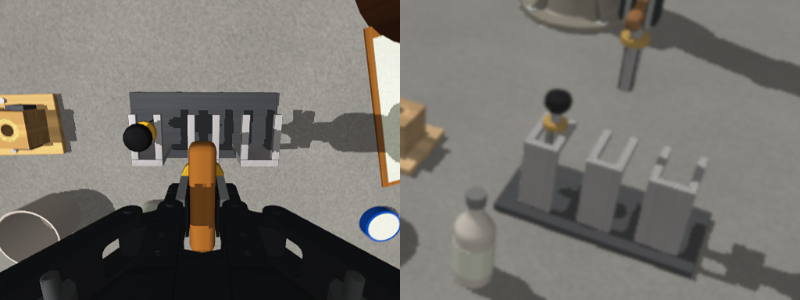

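The wrist picture shows the held bar directly above the narrow fork (prongs at about (190,125) and (217,125) of 400), and the scene view shows it upright. I'll take a second fork measurement before lowering.

Run:
```python
from h import *
c=snap('wrist')
g=cv2.cvtColor(c['img'],cv2.COLOR_RGB2GRAY)
a=proj(c,(579,200,112));print(a)
s=np.zeros_like(g);s[130:220,160:370]=(g[130:220,160:370]>150)
n,l,st,_=cv2.connectedComponentsWithStats(s)
for i in range(1,n):
    if st[i,4]>60:
        P=np.array([at_z(c,(v[1],v[0]),112)[:2] for v in np.argwhere(l==i)]); f=P[P[:,0]<565]
        print(st[i],rect(P), rect(f) if len(f)>5 else '')
```

```text
[259.9795253  174.99799915]
[160 130   7  16  77] [533.5 101.2  15.9   6.3  -8. ] [533.5 101.2  15.9   6.3  -8. ]
[355 130  15  25 181] [550.  308.6  25.7  14.5   2.4] [550.  308.6  25.7  14.5   2.4]
[162 147  12  14 110] [550.3 103.4  13.8  11.3  -1.9] [550.3 103.4  13.8  11.3  -1.9]
[196 147   9   9  69] [549.6 138.3   8.7   8.4  86.7] [549.6 138.3   8.7   8.4  86.7]
[240 147   9  43 332] [570.8 183.3  45.7   8.7  -4.2] [556.5 184.3  17.1   8.5  -3.8]
[272 147   9  57 374] [580.8 217.2  61.8   8.7  -2.2] [557.4 218.2  14.9   8.5  -2.6]
[310 147  10  24 212] [564.5 258.4  24.6   9.3  -3.4] [558.6 258.8  12.7   9.3  -3.3]
[351 147  19  19 179] [564.6 307.1  19.1  18.8  -3.3] [559.8 307.4  18.6   9.5  86.7]
[359 171  11  12  92] [587.1 312.3  12.1  11.3  -3.2] 
[160 183  48  37 963] [603.7 113.   53.7  41.5  86.8] 
[308 185   9  19 153] [603.6 255.8  20.8   8.8  -0.7] 
[ 277  191   93   29 1221] [621.9 268.  101.6  32.9 -87.6] 
[208 203  20  17 115] [620.8 147.8  20.2  19.8 -47.6]
```

carry_out(series=[[[0, 0.011, 0.3], 0, 0], [[0, 0.011, 0.6], 0, 0], [[0, 0.011, 0.75], 0, 0], [[0, 0.011, 0.75], 0, 0], [[0, 0.011, 0.75], 0, 0]])

```text
t: 10.3
tcp_pos: [581.5, 200.6, 203.0]
tool_rot: [[-0.998, 0.056, 0.001], [0.056, 0.998, 0.0], [-0.001, 0.0, -1.0]]
contact_force: [0.1, 0.3, -1.6]
opening: 0.172
finger_force: 60.4
```

carry_out(series=[[[0, 0, 0.1], 0, 0], [[0, 0, 0.2], 0, 0], [[0, 0, 0.3], 0, 0], [[0, 0, 0.35], 0, 0], [[0, 0, 0.35], 0, 0]])

```text
t: 10.8
tcp_pos: [580.2, 200.3, 166.1]
tool_rot: [[-0.998, 0.056, -0.002], [0.056, 0.998, -0.001], [0.002, -0.001, -1.0]]
contact_force: [0.3, -0.2, -1.5]
opening: 0.175
finger_force: 60.5
```

carry_out(series=[[[0, 0, 0.1], 0, 0], [[0, 0, 0.2], 0, 0], [[0, 0, 0.27], 0, 0], [[0, 0, 0.29], 0, 0], [[0, 0, 0.29], 0, 0]])

```text
t: 11.3
tcp_pos: [580.7, 200.4, 137.7]
tool_rot: [[-0.998, 0.056, -0.001], [0.056, 0.998, -0.0], [0.001, -0.0, -1.0]]
contact_force: [0.1, 0.1, -2.2]
opening: 0.172
finger_force: 60.5
```

carry_out(series=[[[0, 0, 0.01], 0, 0], [[0, 0, 0.02], 0, 0], [[0, 0, 0.03], 0, 0], [[0, 0, 0.03], 0, 0]])

```text
t: 11.7
tcp_pos: [580.9, 200.6, 135.3]
tool_rot: [[-0.998, 0.056, 0.0], [0.056, 0.998, 0.0], [-0.0, 0.0, -1.0]]
contact_force: [-0.8, 0.1, -3.0]
opening: 0.174
finger_force: 60.5
```

carry_out(series=[[[0, 0, 0.01], 0, 0], [[0, 0, 0.02], 0, 0], [[0, 0, 0.03], 0, 0], [[0, 0, 0.03], 0, 0]])

```text
t: 12.1
tcp_pos: [581.0, 200.6, 132.5]
tool_rot: [[-0.998, 0.056, 0.0], [0.056, 0.998, 0.0], [-0.0, 0.0, -1.0]]
contact_force: [-1.1, 0.4, -0.2]
opening: 0.172
finger_force: 60.7
```

carry_out(series=[[[0, 0, 0.01], 0, 0], [[0, 0, 0.015], 0, 0], [[0, 0, 0.015], 0, 0]])

```text
t: 12.4
tcp_pos: [581.1, 200.7, 132.4]
tool_rot: [[-0.998, 0.056, 0.0], [0.056, 0.998, 0.001], [-0.0, 0.001, -1.0]]
contact_force: [-3.6, -0.5, 7.5]
opening: 0.174
finger_force: 61.9
```

Seated: the TCP is at 132.4 as expected, with an upward force. Opening part-way and rising.

carry_out(series=[[[0, 0, 0], 0, 0.45], [[0, 0, 0], 0, 0.45], [[0, 0, 0], 0, 0.45], [[0, 0, 0], 0, 0.45]])

```text
t: 12.8
tcp_pos: [580.9, 200.5, 130.6]
tool_rot: [[-0.998, 0.056, -0.0], [0.056, 0.998, -0.0], [0.0, -0.0, -1.0]]
contact_force: [-0.3, 0.2, 1.0]
opening: 0.456
finger_force: 0.0
```

carry_out(series=[[[0, 0, -0.2], 0, 0.45], [[0, 0, -0.5], 0, 0.45], [[0, 0, -1], 0, 0.45], [[0, 0, -1], 0, 0.45]])

```text
t: 13.2
tcp_pos: [585.3, 201.1, 237.8]
tool_rot: [[-0.998, 0.056, 0.012], [0.056, 0.998, 0.005], [-0.012, 0.006, -1.0]]
contact_force: [0.3, -0.2, 1.0]
opening: 0.45
finger_force: 0.0
```

Run:
```python
from h import *
c=snap('wrist');s=snap('scene')
o=readout.get_obs();print(o['t'],o['tcp_pos'],o['q'],np.round(o['tool_rot'],4).tolist(),o['opening'],o['contact_force'])
cv2.imwrite('pics/w7.png',np.hstack([cv2.resize(c['img'],(400,300)),cv2.resize(s['img'][100:280,230:470],(400,300))])[:,:,::-1])
for r in finder.cut_out('small_reamer','wrist')[:1]: print(r['confidence'],bar(c,r['mask'],152))
```

```text
13.3 [581.73168762 200.69281448 232.14340018] [-48.27341419  21.94846666  33.49255089  93.80493703 -12.90269342
  67.9575151   74.95025844] [[-0.9984, 0.0557, 0.0027], [0.0557, 0.9984, 0.0016], [-0.0026, 0.0017, -1.0]] 0.4529339073949033 [-0.30543002  0.02288825 -1.15013165]
0.63 [579.6 200.8  69.7  15.1  -2.8]
```

View pics/w7.png

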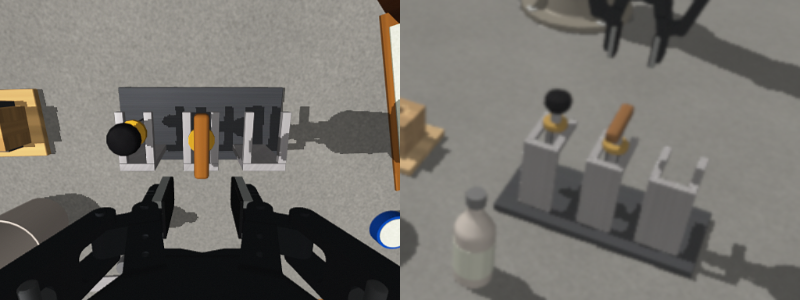

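The small reamer hangs centred in the narrow fork (bar centre (579.6,200.8)), with the gripper clear. On to the large one.

carry_out(series=[[[0, -0.4, 0], 0.03, 0.55], [[0, -0.94, 0], 0.109, 0.55], [[0, -0.94, 0], 0.109, 0.55]])

```text
t: 13.65
tcp_pos: [574.3, 97.5, 229.5]
tool_rot: [[-0.988, 0.152, -0.003], [0.152, 0.988, -0.005], [0.002, -0.006, -1.0]]
contact_force: [-0.3, -0.1, -0.2]
opening: 0.548
finger_force: 0.0
```

Run:
```python
from h import *
o=readout.get_obs();R=np.array(o['tool_rot']);print(o['tcp_pos'],o['q'],R.T@(np.array([555.3,-269.2,200])-o['tcp_pos']), np.degrees(np.arctan2(R[1,0],R[0,0])))
```

```text
[574.29403515  97.54652055 229.54166693] [-43.04256136  19.18375745  36.90858166  98.28205653 -12.08813331
  66.84636325  78.40044484] [ -37.14737106 -365.18708713   31.54295506] 171.23897900018443
```

carry_out(series=[[[-0.09, -0.92, 0], 0, 0.55], [[-0.09, -0.92, 0], 0, 0.55]])

```text
t: 13.85
tcp_pos: [570.4, 13.2, 229.0]
tool_rot: [[-0.99, 0.139, -0.003], [0.139, 0.99, -0.001], [0.003, -0.001, -1.0]]
contact_force: [0.4, -1.4, -0.4]
opening: 0.547
finger_force: 0.0
```

carry_out(series=[[[-0.09, -0.92, 0], 0, 0.55], [[-0.09, -0.92, 0], 0, 0.55]])

```text
t: 14.05
tcp_pos: [566.0, -80.4, 229.2]
tool_rot: [[-0.99, 0.142, -0.003], [0.142, 0.99, -0.0], [0.003, -0.001, -1.0]]
contact_force: [0.1, -0.5, -0.0]
opening: 0.551
finger_force: 0.0
```

carry_out(series=[[[-0.09, -0.92, 0], 0, 0.55], [[-0.09, -0.92, 0], 0, 0.55]])

```text
t: 14.25
tcp_pos: [562.0, -172.7, 229.2]
tool_rot: [[-0.99, 0.142, -0.003], [0.142, 0.99, -0.0], [0.003, -0.0, -1.0]]
contact_force: [0.8, -0.2, -0.2]
opening: 0.552
finger_force: 0.0
```

carry_out(series=[[[-0.09, -0.92, 0.3], 0, 0.55], [[-0.09, -0.92, 0.5], 0, 0.55], [[-0.09, -0.92, 0.5], 0, 0.55], [[-0.09, -0.92, 0.5], 0, 0.55]])

```text
t: 14.65
tcp_pos: [557.2, -263.6, 178.1]
tool_rot: [[-0.989, 0.145, -0.005], [0.145, 0.989, 0.001], [0.005, 0.0, -1.0]]
contact_force: [-0.4, 0.2, -0.4]
opening: 0.547
finger_force: 0.0
```

Run:
```python
from h import *
o=readout.get_obs();R=np.array(o['tool_rot']);print(o['t'],o['tcp_pos'],o['q'],R.T@(np.array([555.3,-269.2,97])-o['tcp_pos']), np.degrees(np.arctan2(R[1,0],R[0,0])))
c=snap('wrist')
for r in finder.cut_out('large_reamer','wrist')[:1]: print(r['confidence'],bar(c,r['mask'],119))
```

```text
14.65 [ 557.22659448 -263.57802862  178.0649597 ] [ -8.4301203   27.07089076  40.53822753  96.94718656 -19.20876406
  63.47194281 119.48596426] [ 0.65665258 -5.87708387 81.06710006] 171.68847136028086
0.88 [ 555.9 -270.7   89.9   17.4   -8.2]
```

carry_out(series=[[[0, -0.064, 0.2], 0, 0.55], [[0, -0.064, 0.5], 0, 0.55], [[0, -0.064, 0.8], 0, 0.55], [[0, -0.064, 0.8], 0, 0.55], [[0, -0.064, 0.8], 0, 0.55]])

```text
t: 15.25
tcp_pos: [559.7, -267.5, 101.5]
tool_rot: [[-0.99, 0.138, 0.001], [0.138, 0.99, 0.001], [-0.001, 0.001, -1.0]]
contact_force: [0.3, -0.6, 0.3]
opening: 0.547
finger_force: 0.0
```

carry_out(series=[[[0, 0, 0], 0, 0], [[0, 0, 0], 0, 0], [[0, 0, 0], 0, 0], [[0, 0, 0], 0, 0], [[0, 0, 0], 0, 0]], newtons=60)

```text
t: 15.75
tcp_pos: [560.1, -269.9, 103.0]
tool_rot: [[-0.99, 0.141, 0.004], [0.141, 0.99, -0.001], [-0.004, -0.001, -1.0]]
contact_force: [-0.9, -0.0, 6.9]
opening: 0.197
finger_force: 60.1
```

The grip sits about 4 mm off-axis along the bar and a little high, so I'll regrip before twisting.

carry_out(series=[[[0, 0, 0], 0, 0.45], [[0, 0, 0], 0, 0.45], [[0.044, 0, 0.05], 0, 0.45], [[0.044, 0, 0.05], 0, 0.45], [[0.044, 0, 0.05], 0, 0.45]])

```text
t: 16.25
tcp_pos: [553.7, -268.2, 95.2]
tool_rot: [[-0.99, 0.141, -0.001], [0.141, 0.99, 0.001], [0.001, 0.0, -1.0]]
contact_force: [0.3, 0.2, -0.5]
opening: 0.451
finger_force: 0.0
```

carry_out(series=[[[0, 0, 0], 0, 0], [[0, 0, 0], 0, 0], [[0, 0, 0], 0, 0], [[0, 0, 0], 0, 0], [[0, 0, 0], 0, 0]], newtons=60)

```text
t: 16.75
tcp_pos: [554.3, -268.8, 95.9]
tool_rot: [[-0.99, 0.141, 0.0], [0.141, 0.99, -0.0], [-0.0, -0.0, -1.0]]
contact_force: [-0.3, -0.2, 1.4]
opening: 0.2
finger_force: 59.1
```

carry_out(series=[[[0, 0, 0], 0.19, 0], [[0, 0, 0], 0.38, 0], [[0, 0, 0], 0.57, 0], [[0, 0, 0], 0.76, 0], [[0, 0, 0], 0.9, 0]])

```text
t: 17.25
tcp_pos: [555.4, -268.0, 96.4]
tool_rot: [[-0.658, 0.753, 0.002], [0.753, 0.658, 0.0], [-0.001, 0.002, -1.0]]
contact_force: [1.2, 0.1, 3.6]
opening: 0.199
finger_force: 59.9
```

carry_out(series=[[[0, 0, 0], 0.19, 0], [[0, 0, 0], 0.38, 0], [[0, 0, 0], 0.57, 0], [[0, 0, 0], 0.76, 0], [[0, 0, 0], 0.82, 0]])

```text
t: 17.75
tcp_pos: [556.4, -268.6, 97.3]
tool_rot: [[-0.076, 0.997, 0.004], [0.997, 0.076, -0.001], [-0.001, 0.004, -1.0]]
contact_force: [0.5, 0.9, 7.5]
opening: 0.199
finger_force: 60.3
```

carry_out(series=[[[0, 0, -0.08], 0, 0], [[0, 0, -0.3], 0, 0], [[0, 0, -0.55], 0, 0], [[0, 0, -0.8], 0, 0], [[0, 0, -1], 0, 0]])

```text
t: 18.25
tcp_pos: [553.6, -267.7, 196.2]
tool_rot: [[-0.08, 0.997, -0.001], [0.997, 0.08, 0.002], [0.002, -0.001, -1.0]]
contact_force: [-1.0, -0.6, -3.8]
opening: 0.2
finger_force: 59.8
```

Run:
```python
from h import *
s=snap('scene');o=readout.get_obs();R=np.array(o['tool_rot']);print(o['t'],o['tcp_pos'],o['q'],o['opening'],o['contact_force'],np.degrees(np.arctan2(R[1,0],R[0,0])),R.T@(np.array([583.9,279.6,280])-o['tcp_pos']))
cv2.imwrite('pics/w8.png',cv2.resize(s['img'][40:240,80:347],(534,400))[:,:,::-1])
```

```text
18.3 [ 555.02277399 -269.08239842  199.44030237] [-20.49022081  34.14256886  62.21040633  96.24502437 -32.14488664
  69.35233204  53.9769726 ] 0.19851428085471218 [-0.04031661 -0.5355301  -1.24145366] 94.56050911796615 [544.5809193   72.68145724 -80.77847184]
```

View pics/w8.png

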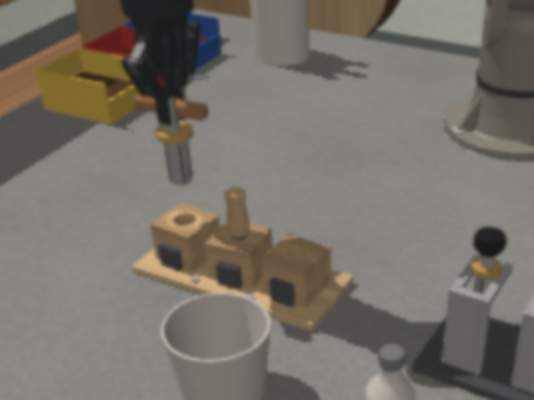

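The large reamer is out (block hole empty) and the file is undisturbed. I'll raise first, then carry over to the wide fork.

carry_out(series=[[[0, 0, -0.45], 0, 0], [[0.1, 0.01, -0.8], 0, 0], [[0.4, 0.06, -0.85], 0, 0], [[0.9, 0.12, -0.85], 0, 0], [[0.9, 0.12, -0.85], 0, 0]])

```text
t: 18.8
tcp_pos: [561.5, -166.3, 278.3]
tool_rot: [[-0.093, 0.996, -0.003], [0.996, 0.093, 0.009], [0.01, -0.002, -1.0]]
contact_force: [1.1, 1.6, -4.8]
opening: 0.199
finger_force: 60.1
```

carry_out(series=[[[0.45, 0.06, 0], 0, 0], [[0.9, 0.12, 0], 0, 0], [[0.9, 0.12, 0], 0, 0]])

```text
t: 19.1
tcp_pos: [565.1, -76.2, 278.0]
tool_rot: [[-0.093, 0.996, -0.004], [0.996, 0.093, 0.007], [0.007, -0.003, -1.0]]
contact_force: [1.4, 1.4, -3.5]
opening: 0.204
finger_force: 60.1
```

carry_out(series=[[[0.45, 0.06, 0], 0, 0], [[0.9, 0.12, 0], 0, 0], [[0.9, 0.12, 0], 0, 0]])

```text
t: 19.4
tcp_pos: [569.3, 14.0, 278.2]
tool_rot: [[-0.093, 0.996, -0.004], [0.996, 0.093, 0.006], [0.006, -0.003, -1.0]]
contact_force: [1.1, 1.4, -4.6]
opening: 0.199
finger_force: 60.1
```

carry_out(series=[[[0.45, 0.06, 0], 0, 0], [[0.9, 0.12, 0], 0, 0], [[0.9, 0.12, 0], 0, 0]])

```text
t: 19.7
tcp_pos: [573.5, 104.6, 278.2]
tool_rot: [[-0.093, 0.996, -0.004], [0.996, 0.093, 0.005], [0.005, -0.003, -1.0]]
contact_force: [0.9, -0.1, -3.8]
opening: 0.199
finger_force: 60.1
```

carry_out(series=[[[0.45, 0.06, 0], 0, 0], [[0.9, 0.12, 0], 0, 0], [[0.9, 0.12, 0], 0, 0]])

```text
t: 20.0
tcp_pos: [577.7, 195.5, 278.0]
tool_rot: [[-0.093, 0.996, -0.004], [0.996, 0.094, 0.004], [0.005, -0.003, -1.0]]
contact_force: [-0.2, 1.5, -4.1]
opening: 0.196
finger_force: 60.1
```

carry_out(series=[[[0.45, 0.06, 0], -0.19, 0], [[0.94, 0.12, 0], -0.38, 0], [[0.94, 0.12, 0], -0.57, 0], [[0.94, 0.12, 0], -0.76, 0], [[0.94, 0.12, 0], -0.92, 0]])

```text
t: 20.5
tcp_pos: [582.5, 279.5, 279.2]
tool_rot: [[-0.724, 0.69, -0.003], [0.69, 0.724, -0.001], [0.001, -0.003, -1.0]]
contact_force: [0.7, -0.0, -3.3]
opening: 0.2
finger_force: 60.2
```

carry_out(series=[[[0, 0, 0], -0.19, 0], [[0, 0, 0], -0.38, 0], [[0, 0, 0], -0.57, 0], [[0, 0, 0], -0.76, 0], [[0, 0, 0], -0.9, 0]])

```text
t: 21.0
tcp_pos: [582.5, 279.0, 279.3]
tool_rot: [[-0.998, 0.056, -0.003], [0.056, 0.998, -0.001], [0.003, -0.001, -1.0]]
contact_force: [-0.7, -0.7, -3.7]
opening: 0.196
finger_force: 60.2
```

Run:
```python
from h import *
c=snap('wrist','w9.png');o=readout.get_obs();R=np.array(o['tool_rot']);print(o['t'],o['tcp_pos'],o['q'],o['opening'],o['contact_force'],np.degrees(np.arctan2(R[1,0],R[0,0])),R.T@(np.array([583.9,279.6,200])-o['tcp_pos']))
g=cv2.cvtColor(c['img'],cv2.COLOR_RGB2GRAY)
s=np.zeros_like(g);s[120:225,150:370]=(g[120:225,150:370]>150)
n,l,st,_=cv2.connectedComponentsWithStats(s)
for i in range(1,n):
    if st[i,4]>60: print(st[i],rect([at_z(c,(v[1],v[0]),112)[:2] for v in np.argwhere(l==i)]))
```

```text
21.05 [582.5168307  278.92353217 279.46461458] [-62.51907898  27.49457909  48.54983129  85.67958062 -20.88479009
  76.39474832  74.69198888] 0.19969894405870392 [ 0.01441916 -1.10945137 -3.35821396] 176.8989876257146 [-1.56111484  0.79004628 79.46026985]
[ 288  120   82  105 3594] [585.2 357.7 115.   92.7  -3.2]
[299 132  14  32 166] [554.6 329.8  33.   13.8  -1.2]
[356 142  14  14  88] [558.9 390.1  13.8  13.   -3.2]
[298 147  21  37 325] [573.7 332.5  39.2  21.4  -3.2]
[165 149   8  67 132] [584.5 179.2  74.6   7.4  -8. ]
[235 149   9  54 239] [581.5 257.1  59.    8.6  -4. ]
[276 149   9  56 341] [585.1 301.7  61.4   8.6  -1.9]
[190 206  19   9 132] [617.7 209.2  20.5   9.5  86.8]
[222 206  16  19 191] [625.6 243.   21.8  17.1  -4.3]
```

View pics/w9.png

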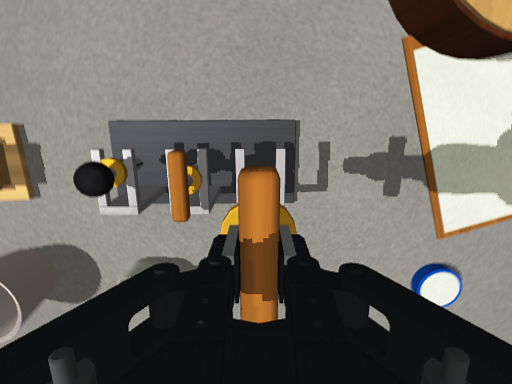

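The large bar (258,245) is above the wide fork (prongs at columns 240 and 280), and the fork centre again comes out at y = 279.6. Lowering.

carry_out(series=[[[-0.01, 0.007, 0.3], 0, 0], [[-0.01, 0.007, 0.6], 0, 0], [[-0.01, 0.007, 0.8], 0, 0], [[-0.01, 0.007, 0.8], 0, 0], [[-0.01, 0.007, 0.8], 0, 0]])

```text
t: 21.55
tcp_pos: [584.2, 279.9, 200.5]
tool_rot: [[-0.998, 0.063, -0.001], [0.063, 0.998, -0.001], [0.001, -0.001, -1.0]]
contact_force: [0.6, -0.4, -3.1]
opening: 0.199
finger_force: 60.1
```

carry_out(series=[[[0, 0, 0.1], 0, 0], [[0, 0, 0.2], 0, 0], [[0, 0, 0.3], 0, 0], [[0, 0, 0.35], 0, 0], [[0, 0, 0.35], 0, 0]])

```text
t: 22.05
tcp_pos: [583.6, 280.1, 164.6]
tool_rot: [[-0.998, 0.063, -0.002], [0.063, 0.998, -0.001], [0.002, -0.001, -1.0]]
contact_force: [-0.1, -0.4, -3.6]
opening: 0.199
finger_force: 60.1
```

carry_out(series=[[[0, 0, 0.1], 0, 0], [[0, 0, 0.2], 0, 0], [[0, 0, 0.25], 0, 0], [[0, 0, 0.28], 0, 0], [[0, 0, 0.28], 0, 0]])

```text
t: 22.55
tcp_pos: [584.1, 280.1, 137.2]
tool_rot: [[-0.998, 0.063, -0.001], [0.063, 0.998, -0.0], [0.001, -0.0, -1.0]]
contact_force: [-0.3, 0.6, -4.4]
opening: 0.199
finger_force: 60.1
```

carry_out(series=[[[0, 0, 0.01], 0, 0], [[0, 0, 0.02], 0, 0], [[0, 0, 0.03], 0, 0], [[0, 0, 0.04], 0, 0], [[0, 0, 0.04], 0, 0]])

```text
t: 23.05
tcp_pos: [584.3, 280.2, 133.7]
tool_rot: [[-0.998, 0.063, -0.0], [0.063, 0.998, 0.0], [0.0, 0.0, -1.0]]
contact_force: [-0.8, -0.3, -4.4]
opening: 0.201
finger_force: 60.1
```

carry_out(series=[[[0, 0, 0.01], 0, 0], [[0, 0, 0.02], 0, 0], [[0, 0, 0.02], 0, 0]])

```text
t: 23.35
tcp_pos: [584.2, 280.1, 131.6]
tool_rot: [[-0.998, 0.063, -0.0], [0.063, 0.998, -0.0], [0.0, -0.0, -1.0]]
contact_force: [0.5, -0.3, -5.2]
opening: 0.197
finger_force: 60.1
```

carry_out(series=[[[0, 0, 0.01], 0, 0], [[0, 0, 0.02], 0, 0], [[0, 0, 0.03], 0, 0], [[0, 0, 0.03], 0, 0]])

```text
t: 23.75
tcp_pos: [584.4, 280.2, 129.0]
tool_rot: [[-0.998, 0.063, 0.0], [0.063, 0.998, 0.0], [-0.0, 0.0, -1.0]]
contact_force: [-0.6, -0.4, -2.6]
opening: 0.197
finger_force: 60.2
```

carry_out(series=[[[0, 0, 0.01], 0, 0], [[0, 0, 0.018], 0, 0], [[0, 0, 0.018], 0, 0]])

```text
t: 24.05
tcp_pos: [584.6, 280.1, 128.7]
tool_rot: [[-0.998, 0.063, -0.0], [0.063, 0.998, 0.001], [0.0, 0.001, -1.0]]
contact_force: [-3.4, -1.7, 6.6]
opening: 0.201
finger_force: 61.6
```

Seated. Releasing and rising.

carry_out(series=[[[0, 0, 0], 0, 0.45], [[0, 0, 0], 0, 0.45], [[0, 0, 0], 0, 0.45], [[0, 0, 0], 0, 0.45]])

```text
t: 24.45
tcp_pos: [584.5, 280.2, 127.0]
tool_rot: [[-0.998, 0.063, 0.0], [0.063, 0.998, 0.0], [-0.0, 0.0, -1.0]]
contact_force: [-0.1, 0.2, 0.3]
opening: 0.45
finger_force: 0.0
```

carry_out(series=[[[0, 0, -0.2], 0, 0.45], [[0, 0, -0.5], 0, 0.45], [[0, 0, -1], 0, 0.45], [[0, 0, -1], 0, 0.45], [[0, 0, -1], 0, 0.45]])

```text
t: 24.95
tcp_pos: [585.2, 280.3, 228.4]
tool_rot: [[-0.998, 0.063, 0.003], [0.063, 0.998, 0.002], [-0.002, 0.002, -1.0]]
contact_force: [0.2, -0.4, -0.3]
opening: 0.449
finger_force: 0.0
```

Run:
```python
from h import *
c=snap('wrist');s=snap('scene')
o=readout.get_obs();print(o['t'],o['tcp_pos'],o['contact_force'])
cv2.imwrite('pics/w10.png',np.hstack([cv2.resize(c['img'],(400,300)),cv2.resize(s['img'][100:280,230:470],(400,300))])[:,:,::-1])
for q in ['large_reamer','small_reamer']:
  for r in finder.cut_out(q,'wrist')[:1]: print(q,r['confidence'],bar(c,r['mask'],152))
```

```text
25.05 [583.56564327 280.20311152 225.83796896] [-0.28979934  0.54638419 -0.06611582]
large_reamer 0.76 [585.7 279.2  90.1  17.6  -3.6]
small_reamer 0.56 [579.3 206.8  69.2  17.4   5. ]
```

View pics/w10.png

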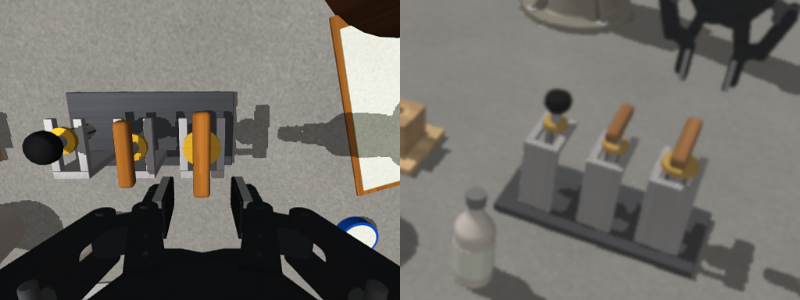

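The large reamer hangs centred (585.7,279.2). The small bar reads 206.8 at +5° here, seen obliquely, against 200.8 at −2.8° before. I must check that by measurement from directly above, along with the bar's position in the top camera.

carry_out(series=[[[0, -0.4, -0.2], 0, 0.45], [[0, -0.8, -0.2], 0, 0.45], [[0, -0.8, -0.2], 0, 0.45], [[0, -0.8, -0.2], 0, 0.45], [[0, -0.8, -0.2], 0, 0.45]])

```text
t: 25.65
tcp_pos: [578.8, 201.9, 246.0]
tool_rot: [[-0.998, 0.061, -0.002], [0.061, 0.998, 0.0], [0.002, 0.0, -1.0]]
contact_force: [0.9, 0.0, 0.8]
opening: 0.447
finger_force: 0.0
```

Run:
```python
from h import *
c=snap('wrist');print(readout.get_obs()['tcp_pos'])
for q in ['large_reamer','small_reamer']:
  for r in finder.cut_out(q,'wrist')[:1]:
    print(q,r['confidence'],bar(c,r['mask'],152))
# yellow collars, top face at z=120
hsv=cv2.cvtColor(c['img'],cv2.COLOR_RGB2HSV)
s=((hsv[...,0]>18)&(hsv[...,0]<30)&(hsv[...,1]>150)).astype(np.uint8)
n,l,st,_=cv2.connectedComponentsWithStats(s)
for i in range(1,n):
    if st[i,4]>40:
        P=np.array([at_z(c,(v[1],v[0]),120)[:2] for v in np.argwhere(l==i)]); print('yellow',st[i,4],P.min(0),P.max(0))
t=snap('top')
for q in ['large_reamer','small_reamer']:
  for r in finder.cut_out(q,'top')[:1]: print(q,r['confidence'],bar(t,r['mask'],152))
```

```text
[578.79094913 202.16727066 246.02899674]
large_reamer 0.61 [585.8 277.9  89.7  20.   -3.5]
small_reamer 0.57 [571.1 201.2  51.8  15.7  -3.1]
yellow 296 [551.91202739 113.39976294] [579.58968245 137.43848686]
yellow 687 [563.43731198 256.92030408] [606.56322841 277.7371792 ]
yellow 120 [567.94869764 209.71181075] [592.43043377 215.37476917]
yellow 128 [567.70321261 185.38071567] [591.25916837 192.13088342]
small_reamer 0.51 [ 5.650e+02  2.007e+02  3.400e+01  1.690e+01 -3.000e-01]
```

Seen from above, the small reamer is fine (collar centre (580,200.4), bar −3.1°); the odd reading came from the oblique view. Handing in.

```bash
python3 -c "
from h import *
print(ctrl.close_job())"
```

```text
the job is handed in; nothing more can be done
None
```

Both reamers hang centred in their forks, released, and the job was handed in at about 26 s. No verdict came back. I viewed 11 pictures, one over the limit of 10.

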